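Hang the embroidery hoop inside the glazed bench cabinet

ROBOT

A 6-joint arm with a two-finger parallel gripper is mounted at the origin on the work surface. World frame = base frame: x ahead of the robot, y to its left, z up, the work surface at z = 0. Lengths are in m, angles in rad, forces in N, time in s.
With the tool pointing down it reaches from about 0.3 to 0.75 m from the base axis. Payload 8.5 kg.
Tool frame: the origin (TCP) lies where the fingers leave the gripper's body, on its centre line; the fingertips stand bot.tips_ahead ahead of it and the grasp point (between the pads) lies 45 mm ahead of it (bot.tips_ahead is the distance from the TCP to the fingertips, in m); z points along the fingers, y is the line along which they close (so a half turn about z gives the same grasp; the last joint's range is limited). The gripper opens to 88 mm and grips with 3 to 60 N. Pads are 18 mm wide; open, the fingers measure 123 mm over their backs; the gripper's body (75 mm by 187 mm) begins 45 mm behind the grasp point.
Start: joints at [-0.215, 0.381, 1.297, -0, 1.464, -0.215], TCP at [0.55, 0, 0.303] pointing down, gripper open.
Joint ranges: [-3.11, 3.11], [-0.89, 2.33], [0.22, 2.48], [-1.42, 4.56], [0.17, 2.85], [-2.88, 2.88]. Speed limits (rad/s): [2.39, 2.39, 3.14, 3.14, 3.14, 3.14].

INTERFACE

Orientations are given as a unit quaternion [x, y, z, w].
In Python, from bench import bot gives the robot as it stands. The module is installed in compiled form; this text tells all that it offers.
- The arm moves only by the tool move_arm, never from a script. Its arguments are lists of equal length, an entry for each row: "hand": the opening, from 0 (shut) to 1 (fully open); "translation": the shift along the world's x, y, z in cm, a list of three; "angular": the turn, a rotation vector about the world's x, y, z in rad, a list of three. A call has 1 to 12 rows; each row shifts and turns the commanded pose from where the row before left it; what a row does not reach is not made up. A row lasts 1/8 s, in which the tool goes at most 62.5 mm and 10.7 degrees, less where a joint would pass 70% of its speed; a pose out of reach is approached as far as the arm can. A call is refused whole if a number of a shift passes 6.25 or a number of a turn 0.188, either way. A call with a gripper value outside its range is refused whole. The fingers move at their own pace and stop on an object; the grip force is fixed at half the most. Time passes only in rows, so rows that do not move let the fingers close. It gives the time, the measured TCP pose, the force, the opening and the grip force at its end, in the units of the state.
- bot.get_state(): the state, without advancing time (a new reading comes with each control period).
- bot.read_camera(name): name is "scene" or "side" or "wrist"; returns the picture (420x560x3 uint8, blue, green, red); there is no depth.
- bot.calibration(name): a dict with "vfov" (degrees; the focal length in pixels is half the picture's height over the tangent of half this angle, whatever the lens; pixels are square), "cx", "cy" (the principal point, pixels), "k1" (the pictures are not rectified: a ray, as slopes to the right and down, at radius r is drawn at 1 + k1 r^2 times it, then the intrinsics apply), "view" (4x4, takes a point from world to camera coordinates); the wrist camera has in their place "tool_from_camera" (4x4, takes a point from camera to tool coordinates, whose origin is the TCP and whose axes are the flange's). Camera axes: x right, y up, looking along -z (the intrinsics and any distortion apply to the point x, -y, -z); pixel columns grow to the right and rows downward; lengths in m; the calibration is good to about 2 mm. A picture is of the moment at which its call begins: read the wrist's pose just before it. calibration takes no time and is no camera call.
- bot.close_job(): hands the job in; it is judged then, once.
The state is a dict: "clock": time; "q": joint angles; "joint_velocities": joint speeds; "joint_efforts": joint torques, N m; "eef_pos": TCP position; "tool_rot": TCP orientation; "wrist_force": force on the tool from outside, world axes, zero at the start; "wrist_torque": the same for the moment, N m; "finger_gap": finger opening in m; "gripper_force": force on a finger pad.
Only numpy, scipy, OpenCV 4.12 (cv2) and the standard library are available. Lean on these libraries where they do the work, as an engineer would, in place of code of your own. Each camera call takes 0.05 s, during which the arm holds its last target. There are 200 camera calls.

TASK

Take the embroidery hoop out of its plywood rack by its blue stem, reach down through the opening in the top of the small glass cabinet without touching the wooden frame, push the orange sprung keeper back with the hoop and lower the hoop over the brass hook. Press the hook gently but fully down to its stop with the hoop, let the keeper hold the hoop, and leave it hanging upright and still; do not force anything, do not drop the hoop, and leave the bottle, spool and pot alone.

Things in the scene. Friction and masses are not known exactly. Their poses are not given: they have to be found in the camera images.
- hoop: Upright wooden embroidery hoop, 55 to 110 g: ring of 80 mm outer and 60 mm inner diameter, 14 mm thick (its x), on top a blue stem 14 (x) by 18 mm (y), from 78 to 144 mm above the origin. Origin: underside of the ring, mid-thickness; z up the stem, y across the ring, x through its hole. The faces are alike but for a brass screw head on the -x face, 3 mm proud, 86 mm up.
- hoop_stem (a point): Where to hold the hoop, across y: on the blue stem, 130 mm above the hoop's underside, 14 mm below the stem's top. Keep the fingers on the stem's upper 30 mm: lower down they may meet the keeper.
- hoop_eye (a point): Top of the hoop's hole, which comes to rest on the hook: 70 mm above the hoop's underside.
- rack: Fixed plywood rack, 80 mm (x) by 116 mm (y), 42 mm high, with a pocket 17 by 84 mm, 34 mm deep, in which the hoop stands, its underside 8 mm above the table, its axes parallel to the rack's. The hoop lifts straight up. Origin: middle of the rack's underside.
- cabinet: Fixed bench cabinet, clear panels on wood, 130 mm (x) by 180 mm (y), 172 mm high, floor 6 mm thick. Origin: middle of its underside, below the centre of the opening in its top; z up, +x towards the back wall, which carries a bracket with hook and keeper at y = 0. With the hoop hung, the hoop's origin is at x = 13 mm and z = 17 to 31 mm here, its x along this x (either way round).
- hook_place (a point): Fixed mark on the cabinet at x = 13 mm, y = 0, 100 mm up: the AVERAGE place of the seat, on top of the hook's bar with the hook up. The bracket was clamped up to 7 mm higher or lower than this, differently each time, and its real height is not measured: find it by feel or by eye. Hook and keeper shift with it.
- frame: Wooden frame round the opening, the cabinet's top, 10 mm thick, 162 to 172 mm above the table. The opening is 90 mm (x) by 104 mm (y), centred over the cabinet's origin. Nothing may touch this frame. Origin: centre of the opening at the frame's underside; axes as the cabinet's.
- hook (a joint): How far the brass hook is pushed down, m: 0 up (as found), 0.006 at its hard stop. It takes about 5 N and stays where left; rubbing on the pushed keeper adds 1 to 4 N; over 25 N is too much. Its level bar, 8 mm wide, runs from the back wall to the cabinet's x = -2 mm; the end (x -2 to +6 mm) turns up 9 mm above the bar.
- keeper (a joint): How far the orange keeper is pushed back (cabinet +x), m: 0 free, 0.014 hard stop; spring 2 N at first, 0.3 N more per mm. A plate 14 mm wide, 2 to 33 mm above the bar (hook up), front face at x = 14 mm when free: the hoop goes down behind the hook's tip only with it pushed back over 6 mm, best 8 to 11. It then springs to 0.006 and holds the hoop against the tip.
- bottle: Green glass jar with a black cap, 52 mm across, 110 mm high, standing loose. Origin at the middle of its underside. Leave alone.
- spool: Red thread spool, 36 mm across, 47 mm high, standing loose. Origin at the middle of its underside. Leave alone.
- pot: Blue ceramic pot, 60 mm across, 75 mm high, standing loose. Origin at the middle of its underside. Leave alone.
Things that resemble listed ones, but are neither listed nor needed, are in the scene too. Of the things shaped like the hoop, the wooden one is meant.

How it is judged:
On the way, in this order (a step that is already met when the one before it is completed fails the run):
1. the hoop is lifted out of the rack (z of hoop in the frame of rack above 0.05 m and contact force between hoop and rack below 0.1 N), for 0.1 s.
2. inside the cabinet, the hoop pushes the keeper back (z of hoop in the frame of cabinet between 0.01 and 0.07 m and horizontal distance between hoop and cabinet below 0.04 m and value of joint keeper above 0.004 m), for 0.05 s.
3. the hoop presses the hook down to its stop (value of joint hook above 0.0052 m and contact force between hoop and cabinet above 0.3 N), for 0.1 s.
At the end, for the whole second after the job is handed in: Hoop let go, still, upright within 0.15 rad, between tip and keeper: its middle 8 to 18 mm behind the opening centre, within 10 mm sideways, underside 12 to 34 mm above the cabinet underside, keeper back 4 to 9 mm, hook down more than 5 of its 6 mm, frame not touched (value of joint hook above 0.005 m and value of joint keeper between 0.004 and 0.009 m and z of hoop in the frame of cabinet between 0.012 and 0.034 m and x of hoop in the frame of cabinet between 0.008 and 0.018 m and y of hoop in the frame of cabinet between -0.01 and 0.01 m and angle between hoop's own z axis and vertical below 0.15 rad and linear speed of hoop below 0.02 m/s and contact force between the fingers and hoop below 0.1 N and contact force between hoop and frame below 0.1 N).
It fails at once if the wooden frame is touched (more than 0.5 N) (contact force between frame and anything else above 0.5 N).
It fails at once if the hook, keeper or cabinet is loaded with more than 25 N (contact force between cabinet and anything else above 25 N).
It fails at once if the hoop is dropped (linear speed of hoop above 0.4 m/s and contact force between the fingers and hoop below 0.05 N).
It fails at once if the bottle, spool or pot is moved more than 20 mm (distance of any of bottle, spool, pot from where it was at the start of the episode above 0.02 m).
It also fails if it takes over 58 s, if anything falls off the work surface, if the arm or the gripper's body presses on something with over 40 N, if the wrist force passes 120 N, or if a joint passes its speed limit or range.

## Working session

There is one attempt and no reset: what is moved stays moved. The work goes in short steps, Python scripts to look and compute and a tool call to move; the robot and the scene stay as the last step left them, time stands still between calls to the robot, and variables do not carry over. Pictures are saved under pics/ and viewed, at most 10 in all, crops included, and the job is handed in when it is done.

Besides the shell and the picture viewer there is one more tool, called as a command line: name --argument value ..., lists and objects as JSON in quotes. move_arm: Moves the arm, as the interface text tells. Its arguments: {"type":"object","properties":{"hand":{"type":"array"},"translation":{"type":"array"},"angular":{"type":"array"}},"required":["hand","translation","angular"]}

```bash
mkdir -p pics; python3 - <<'E'
from bench import bot
import cv2,numpy as np
for n in ["scene","side","wrist"]:
    s=bot.get_state(); im=bot.read_camera(n); cv2.imwrite(f"pics/{n}0.png",im)
    c=bot.calibration(n); print(n,{k:(np.round(v,4).tolist() if not isinstance(v,float) else v) for k,v in c.items()})
s=bot.get_state();print(s,bot.tips_ahead)
E
```

```text
scene {'vfov': 48.10760607659931, 'cx': 274.77288796216686, 'cy': 207.4365826657468, 'k1': -0.03178277524108442, 'view': [[-0.4733, 0.8808, 0.0146, 0.2608], [-0.6808, -0.3762, 0.6285, 0.2678], [0.5591, 0.2875, 0.7777, -1.3488], [0.0, 0.0, 0.0, 1.0]]}
side {'vfov': 51.172268932092024, 'cx': 282.13469471700074, 'cy': 211.83505595761758, 'k1': -0.07327895741911125, 'view': [[-0.9991, -0.0418, -0.0032, 0.5398], [0.0271, -0.7022, 0.7114, -0.1038], [-0.032, 0.7107, 0.7028, -0.8716], [0.0, 0.0, 0.0, 1.0]]}
wrist {'vfov': 68.91553206044651, 'cx': 275.47051816860176, 'cy': 207.60826096931277, 'k1': 0.017027511120649378, 'tool_from_camera': [[-0.0005, 0.9555, 0.2951, 0.0771], [1.0, 0.0, 0.0017, 0.0015], [0.0016, 0.2951, -0.9555, -0.082], [0.0, 0.0, 0.0, 1.0]]}
{'clock': 0.15, 'q': array([-2.15325199e-01,  3.81059233e-01,  1.29798720e+00, -9.56597821e-06,
        1.46361124e+00, -2.15261680e-01]), 'joint_velocities': array([-9.37914812e-05, -1.47566828e-03, -2.80722280e-03, -7.80262898e-04,
        1.50397046e-03, -1.55150195e-03]), 'joint_efforts': array([ 2.75231861e-03, -4.38084304e+01, -2.24613369e+01,  7.13452022e-02,
        3.43442336e-02, -8.91773107e-05]), 'eef_pos': array([5.49870470e-01, 1.03236856e-05, 3.02303455e-01]), 'tool_rot': array([ 7.07128774e-01,  7.07084587e-01, -2.91411169e-04, -4.45726517e-04]), 'wrist_force': array([-0.89157413,  0.00758984,  0.43842181]), 'wrist_torque': array([ 0.06256325, -0.01800636,  0.02164671]), 'gripper_force': 0.0, 'finger_gap': 0.08785260038415717} 0.064
```

View pics/scene0.png

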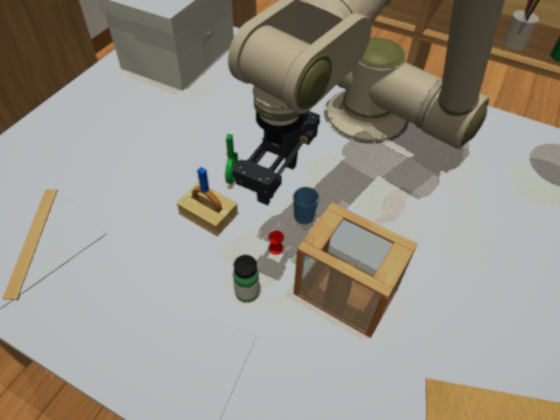

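View pics/side0.png

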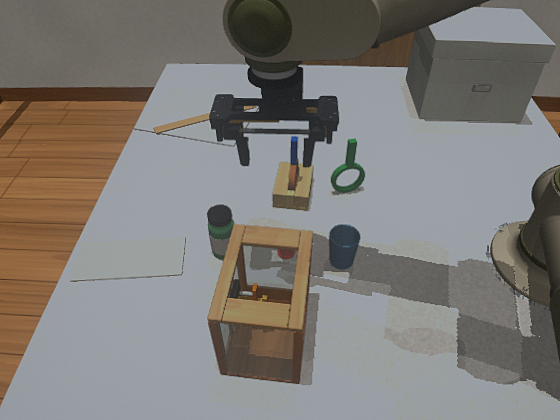

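View pics/wrist0.png

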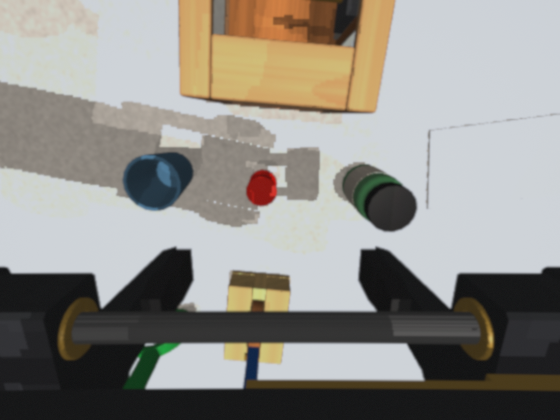

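move_arm --hand '[1,1,1,1]' --translation '[[0,5,2],[0,6,2],[0,0,0],[0,0,0]]' --angular '[[0,0,0],[0,0,0],[0,0,0],[0,0,0]]'

```text
clock: 0.65
eef_pos: [0.5499, 0.1091, 0.3419]
tool_rot: [0.707, 0.707, -0.0, -0.0]
wrist_force: [0.4, -1.0, -0.2]
finger_gap: 0.088
gripper_force: 0.0
```

```bash
cat > h.py <<'E'
from bench import bot
import cv2,numpy as np
from scipy.spatial.transform import Rotation as R
def grab(n):
    s=bot.get_state(); im=bot.read_camera(n); return im,cam(n,s)
def cam(n,s):
    c=bot.calibration(n); f=210/np.tan(np.radians(c["vfov"]/2))
    if n=="wrist":
        T=np.eye(4);T[:3,:3]=R.from_quat(s["tool_rot"]).as_matrix();T[:3,3]=s["eef_pos"]
        W=T@np.array(c["tool_from_camera"])
    else: W=np.linalg.inv(np.array(c["view"]))
    return dict(f=f,cx=c["cx"],cy=c["cy"],k=c["k1"],W=W)
def ray(c,u,v):
    K=np.array([[c["f"],0,c["cx"]],[0,c["f"],c["cy"]],[0,0,1.]])
    p=cv2.undistortPoints(np.array([[[u,v]]],float),K,np.array([c["k"],0,0,0]))[0,0]
    d=c["W"][:3,:3]@np.array([p[0],-p[1],-1.]); return c["W"][:3,3],d/np.linalg.norm(d)
def onz(c,u,v,z):
    o,d=ray(c,u,v); return o+d*(z-o[2])/d[2]
def proj(c,P):
    q=np.linalg.inv(c["W"])@np.append(P,1); x,y=q[0]/-q[2],-q[1]/-q[2]; g=1+c["k"]*(x*x+y*y)
    return np.array([c["cx"]+c["f"]*g*x,c["cy"]+c["f"]*g*y])
def meet(r1,r2):
    (a,d),(b,e)=r1,r2; t=np.linalg.lstsq(np.c_[d,-e],b-a,rcond=None)[0]
    p,q=a+t[0]*d,b+t[1]*e; return (p+q)/2,np.linalg.norm(p-q)
E
python3 - <<'E'
from h import *
im,c=grab("wrist"); cv2.imwrite("pics/wcab.png",im); np.save("wcab.npy",c,allow_pickle=True)
im,c=grab("side"); cv2.imwrite("pics/s1.png",im)
print(bot.get_state()["eef_pos"])
E
```

```text
[0.55002231 0.1082474  0.34181383]
```

View pics/wcab.png

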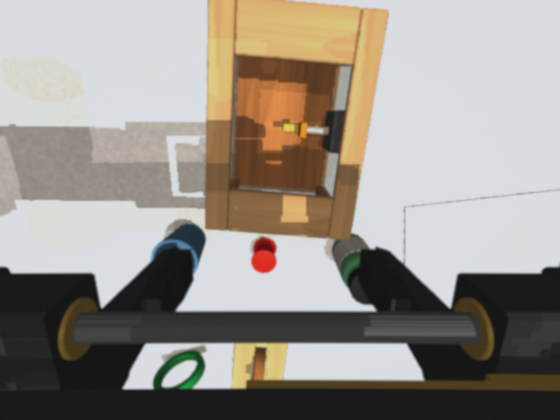

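```bash
python3 - <<'E'
import cv2
im=cv2.imread("pics/wcab.png")[0:250,195:395]
cv2.imwrite("pics/wcab_c.png",cv2.resize(im[:,:],None,fx=2.4*1,fy=2.4,interpolation=cv2.INTER_CUBIC))
E
```

```text
(no output)
```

View pics/wcab_c.png

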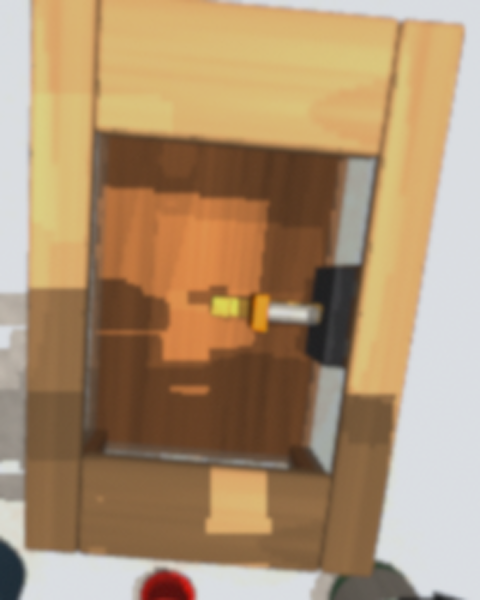

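move_arm --hand '[1,1,1,1,1,1,1,1,1,1,1]' --translation '[[0,-5,0],[0,-5,0],[0,-5,0],[0,-5,0],[0,-4,0],[0,0,0],[0,0,0],[0,0,0],[0,0,0],[0,0,0],[0,0,0]]' --angular '[[0,0,0.15],[0,0,0.15],[0,0,0.15],[0,0,0.15],[0,0,0.15],[0,0,0.15],[0,0,0.15],[0,0,0.15],[0,0,0.15],[0,0,0.15],[0,0,0.07]]'

```text
clock: 2.12
eef_pos: [0.5495, -0.132, 0.342]
tool_rot: [-0.0, 1.0, 0.0, -0.001]
wrist_force: [0.3, -0.3, -0.2]
finger_gap: 0.0881
gripper_force: 0.0
```

```bash
python3 - <<'E'
from h import *
c=np.load("wcab.npy",allow_pickle=True).item()
# cabinet x=+world x(right), y=+world y(up in image)
pts={(97,130):(-45,52),(378,155):(45,52),(82,457):(-45,-52),(330,473):(45,-52),(465,27):(65,90),(373,575):(65,-90),(25,550):(-65,-90)}
for z in [.172]:
    W=np.array([onz(c,u/2.4+195,v/2.4,z)[:2] for u,v in pts]); M=np.array(list(pts.values()))/1e3
    wc,mc=W.mean(0),M.mean(0); U,S,V=np.linalg.svd((M-mc).T@(W-wc)); Rm=(U@V).T
    t=wc-Rm@mc; print(t,np.degrees(np.arctan2(Rm[1,0],Rm[0,0])));print(np.round(((W-t)@Rm)*1e3,1).tolist(),M.tolist())
ub=lambda u,v,z:((onz(c,u/2.4+195,v/2.4,z)[:2]-t)@Rm*1e3).round(1)
print("tip",ub(213,305,.109),"keeper",ub(253,312,.13))
np.save("cab.npy",np.r_[t,Rm[:,0]])
im,c=grab("wrist"); cv2.imwrite("pics/wrack.png",im);np.save("wrack.npy",c,allow_pickle=True)
for n in("scene","side"): cv2.imwrite(f"pics/{n}2.png",bot.read_camera(n))
E
```

```text
[0.5600766  0.17241606] -4.664391226214587
[[-43.5, 52.0], [44.3, 52.0], [-44.4, -52.6], [43.5, -51.2], [64.5, 88.1], [64.7, -88.7], [-64.0, -89.4]] [[-0.045, 0.052], [0.045, 0.052], [-0.045, -0.052], [0.045, -0.052], [0.065, 0.09], [0.065, -0.09], [-0.065, -0.09]]
tip [-1.3  0.3] keeper [13.8 -0.2]
```

View pics/wrack.png

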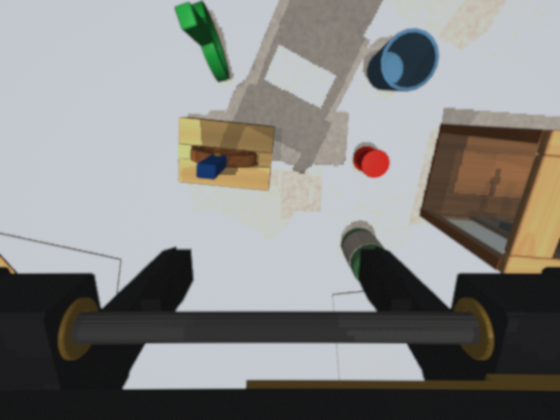

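```bash
python3 - <<'E'
from h import *
c=np.load("wrack.npy",allow_pickle=True).item()
im=cv2.imread("pics/wrack.png")
hsv=cv2.cvtColor(im,cv2.COLOR_BGR2HSV)
m=cv2.inRange(hsv,(15,70,80),(35,255,255)); m[:, :150]=0;m[:,300:]=0;m[:100]=0;m[210:]=0
m=cv2.morphologyEx(m,cv2.MORPH_CLOSE,np.ones((25,25)))
k=max(cv2.findContours(m,0,1)[0],key=cv2.contourArea); q=cv2.boxPoints(cv2.minAreaRect(k)); ap=cv2.approxPolyDP(k,6,True)[:,0]
print(q.round(1).tolist(),ap.tolist())
for P in (q,ap): print(np.array([onz(c,u,v,.042)[:2] for u,v in P]).round(4).tolist())
b=cv2.inRange(hsv,(108,150,40),(130,255,255)); b[:,:150]=0;b[:,300:]=0
k=max(cv2.findContours(b,0,1)[0],key=cv2.contourArea); print(cv2.boundingRect(k))
cv2.imwrite("pics/rc.png",cv2.resize(im[105:200,165:290],None,fx=6,fy=6,interpolation=cv2.INTER_CUBIC))
E
```

```text
[[173.39999389648438, 180.60000610351562], [180.1999969482422, 116.0999984741211], [274.6000061035156, 126.0], [267.79998779296875, 190.5]] [[180, 118], [180, 181], [268, 188], [273, 126]]
[[0.5558, -0.2605], [0.4775, -0.2446], [0.4888, -0.1321], [0.5688, -0.1409]]
[[0.4797, -0.245], [0.5563, -0.2522], [0.5655, -0.1406], [0.4888, -0.134]]
(198, 156, 27, 22)
```

View pics/rc.png

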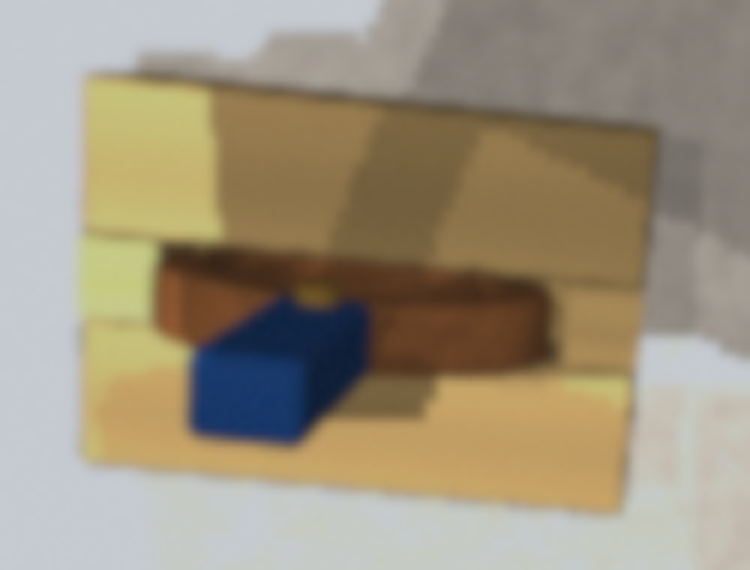

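```bash
python3 - <<'E'
from h import *
c=np.load("wrack.npy",allow_pickle=True).item()
f=lambda u,v,z:onz(c,u/6+165,v/6+105,z)[:2]
W=np.array([f(*p,.042) for p in [(83,75),(657,128),(622,513),(85,460)]])
M=np.array([(-40,-58),(-40,58),(40,58),(40,-58)])/1e3
wc=W.mean(0);U,S,V=np.linalg.svd(M.T@(W-wc));Rm=(U@V).T
print(wc,np.degrees(np.arctan2(Rm[1,0],Rm[0,0])),((W-wc)@Rm*1e3).round(1).tolist())
S=np.array([f(*p,.152) for p in [(193,350),(308,358),(298,442),(193,433)]]);print(S.round(4).tolist(),S.mean(0),(S.mean(0)-wc)@Rm)
print(bot.get_state()["eef_pos"])
E
```

```text
[ 0.52358588 -0.19290801] -5.367558685720787 [[-39.2, -57.4], [-39.9, 57.2], [40.0, 57.1], [39.1, -57.0]]
[[0.5168, -0.2007], [0.518, -0.1838], [0.5306, -0.186], [0.5293, -0.2017]] [ 0.52366075 -0.19306523] [ 8.92523104e-05 -1.49524094e-04]
[ 0.54966425 -0.13164619  0.34210425]
```

move_arm --hand '[0.6,0.6,0.6,0.6,0.6,0.6,0.6,0.6]' --translation '[[-1.3,-3,0],[-1.3,-3.1,0],[0,0,-4],[0,0,-4],[0,0,-4],[0,0,-3.6],[0,0,0],[0,0,0]]' --angular '[[0,0,-0.047],[0,0,-0.047],[0,0,0],[0,0,0],[0,0,0],[0,0,0],[0,0,0],[0,0,0]]'

```text
clock: 3.28
eef_pos: [0.5244, -0.1923, 0.1879]
tool_rot: [0.048, 0.999, -0.0, 0.001]
wrist_force: [-0.1, 0.0, -0.6]
finger_gap: 0.0532
gripper_force: 0.0
```

```bash
python3 - <<'E'
from h import *
s=bot.get_state(); print(s["eef_pos"],R.from_quat(s["tool_rot"]).as_matrix().round(3).tolist())
ims=[bot.read_camera(n) for n in("side","wrist")]
cv2.imwrite("pics/pre.png",np.hstack([cv2.resize(ims[0][60:260,180:420],(400,333)),cv2.resize(ims[1],(400,333))]))
E
```

```text
[ 0.5243743  -0.19227826  0.18787763] [[-0.995, 0.096, 0.002], [0.096, 0.995, -0.001], [-0.002, -0.001, -1.0]]
```

View pics/pre.png

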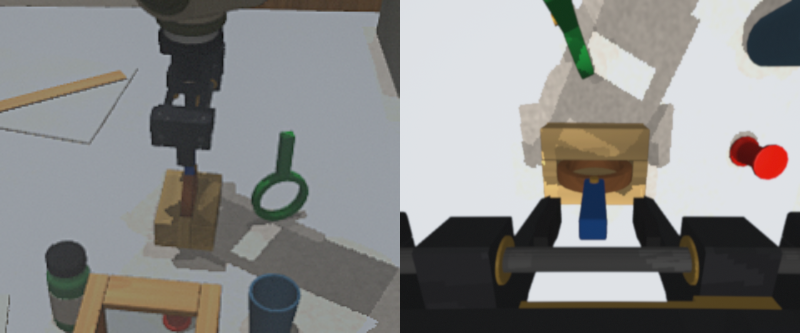

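move_arm --hand '[0,0,0,0,0,0]' --translation '[[0,0,0],[0,0,0],[0,0,0],[0,0,0],[0,0,0],[0,0,0]]' --angular '[[0,0,0],[0,0,0],[0,0,0],[0,0,0],[0,0,0],[0,0,0]]'

```text
clock: 4.12
eef_pos: [0.524, -0.1917, 0.1866]
tool_rot: [0.047, 0.999, -0.0, 0.0]
wrist_force: [-0.4, -0.3, 1.0]
finger_gap: 0.0177
gripper_force: 29.8
```

move_arm --hand '[0,0,0,0,0,0,0,0,0,0]' --translation '[[0,0,0.5],[0,0,1],[0,0,2],[0,0,2.5],[0,0,3],[0,0,3.5],[0,0,3.5],[0,0,3],[0,0,1],[0,0,0]]' --angular '[[0,0,0],[0,0,0],[0,0,0],[0,0,0],[0,0,0],[0,0,0],[0,0,0],[0,0,0],[0,0,0],[0,0,0]]'

```text
clock: 5.38
eef_pos: [0.5239, -0.1916, 0.3864]
tool_rot: [0.047, 0.999, -0.0, 0.0]
wrist_force: [-0.0, 0.4, -1.4]
finger_gap: 0.0172
gripper_force: 29.8
```

move_arm --hand '[0,0,0,0,0,0,0,0,0,0,0,0]' --translation '[[0.2,1.5,0],[0.2,3,0],[0.2,4,0],[0.2,4,0],[0.2,4.5,0],[0.2,4.5,0],[0.2,4.5,0],[0,4,0],[0,3.5,0],[0,2,0],[0,1.1,0],[0,0,0]]' --angular '[[0,0,0.012],[0,0,0],[0,0,0],[0,0,0],[0,0,0],[0,0,0],[0,0,0],[0,0,0],[0,0,0],[0,0,0],[0,0,0],[0,0,0]]'

```text
clock: 6.88
eef_pos: [0.538, 0.1743, 0.3862]
tool_rot: [0.041, 0.999, -0.0, -0.0]
wrist_force: [0.4, -1.1, -1.1]
finger_gap: 0.0178
gripper_force: 29.8
```

```bash
python3 - <<'E'
from h import *
s=bot.get_state(); print(s["eef_pos"],R.from_quat(s["tool_rot"]).as_matrix().round(4).tolist())
ims=[]
for n in("side","wrist"):
    im,c=grab(n); ims.append(im);cv2.imwrite(f"pics/{n}4.png",im)
    np.save(f"{n}4.npy",c,allow_pickle=True)
cv2.imwrite("pics/over.png",np.hstack([cv2.resize(ims[0][60:390,160:400],(400,550)),cv2.resize(ims[1][0:300,150:400],(400,480))[:550] if 0 else cv2.copyMakeBorder(cv2.resize(ims[1][0:330,100:400],(400,440)),0,110,0,0,0)]))
E
```

```text
[0.53800106 0.17433713 0.38623992] [[-0.9966, 0.0824, -0.0004], [0.0824, 0.9966, -0.0002], [0.0004, -0.0002, -1.0]]
```

View pics/over.png

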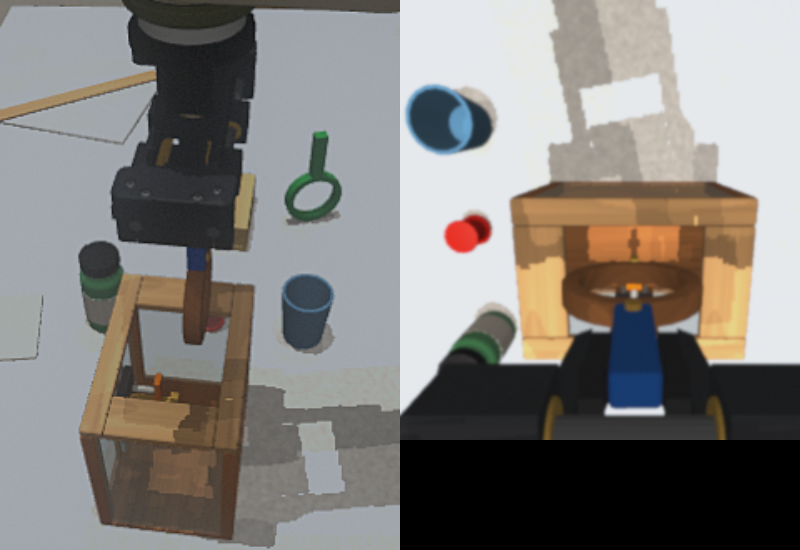

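```bash
python3 - <<'E'
from h import *
t=np.load("cab.npy"); ex=np.array([t[2],t[3]]);ey=np.array([-t[3],t[2]]);t=t[:2]
c=np.load("side4.npy",allow_pickle=True).item(); im=cv2.imread("pics/side4.png"); hsv=cv2.cvtColor(im,cv2.COLOR_BGR2HSV)
y0,x0=260,225
for nm,lo,hi in(("orange",(8,200,150),(20,255,255)),("yellow",(21,150,100),(33,255,255))):
    m=cv2.inRange(hsv,lo,hi)[y0:y0+60,x0:x0+60]; v,u=np.nonzero(m); 
    if len(v): print(nm,len(v),u.min()+x0,u.max()+x0,v.min()+y0,v.max()+y0,[(int(r)+y0,int((v==r).sum())) for r in np.unique(v)])
for b in(93,100,107):
    P=lambda x,y,z:proj(c,np.r_[t+ex*x/1e3+ey*y/1e3,z/1e3]).round(1)
    print(b,"keeper top far/near",P(15,-7,b+33),P(15,7,b+33),"bottom near",P(15,7,b+2),"tip top far/near",P(2,-4,b+9),P(2,4,b+9),P(2,4,b))
E
```

```text
orange 9 253 255 285 290 [(285, 2), (286, 2), (287, 2), (289, 1), (290, 2)]
yellow 1 262 262 298 298 [(298, 1)]
93 keeper top far/near [255.6 284.6] [254.2 292. ] bottom near [255.1 303.3] tip top far/near [264.1 295.9] [263.3 300.1] [263.5 303.2]
100 keeper top far/near [255.4 282. ] [253.9 289.4] bottom near [254.9 300.8] tip top far/near [263.9 293.3] [263.2 297.5] [263.4 300.8]
107 keeper top far/near [255.2 279.3] [253.7 286.7] bottom near [254.7 298.3] tip top far/near [263.8 290.8] [263. 295.] [263.2 298.3]
```

move_arm --hand '[0,0,0,0,0,0,0]' --translation '[[0,0,-1],[0,0,-2],[0,0,-2],[0,0,-2],[0,0,-2],[0,0,-1],[0,0,0]]' --angular '[[0,0,0],[0,0,0],[0,0,0],[0,0,0],[0,0,0],[0,0,0],[0,0,0]]'

```text
clock: 7.85
eef_pos: [0.5379, 0.174, 0.286]
tool_rot: [0.042, 0.999, -0.0, -0.001]
wrist_force: [-0.6, 0.4, -0.4]
finger_gap: 0.0178
gripper_force: 29.8
```

move_arm --hand '[0,0,0,0,0,0,0,0,0,0,0]' --translation '[[0,0,-1.5],[0,0,-1.5],[0,0,-1.5],[0,0,-0.5],[0,0,0],[0.5,-0.04,0],[0.5,-0.04,0],[0.5,-0.04,0],[0.5,-0.04,0],[0.5,-0.04,0],[0,0,0]]' --angular '[[0,0,0],[0,0,0],[0,0,0],[0,0,0],[0,0,0],[0,0,0],[0,0,0],[0,0,0],[0,0,0],[0,0,0],[0,0,0]]'

```text
clock: 9.22
eef_pos: [0.5633, 0.1722, 0.2364]
tool_rot: [0.041, 0.999, -0.0, -0.0]
wrist_force: [-0.0, 0.1, -0.6]
finger_gap: 0.018
gripper_force: 29.8
```

move_arm --hand '[0,0,0,0]' --translation '[[0.3,-0.02,0],[0.3,-0.03,0],[0.2,-0.02,0],[0,0,0]]' --angular '[[0,0,0],[0,0,0],[0,0,0],[0,0,0]]'

```text
clock: 9.72
eef_pos: [0.5711, 0.1716, 0.2365]
tool_rot: [0.041, 0.999, 0.0, 0.0]
wrist_force: [-0.5, 0.7, -1.2]
finger_gap: 0.0179
gripper_force: 29.8
```

move_arm --hand '[0,0,0,0,0,0]' --translation '[[-0.4,0.03,0],[-0.4,0.03,0],[0,0,-0.3],[0,0,-0.3],[0,0,-0.2],[0,0,0]]' --angular '[[0,0,0],[0,0,0],[0,0,0],[0,0,0],[0,0,0],[0,0,0]]'

```text
clock: 10.48
eef_pos: [0.563, 0.1722, 0.2283]
tool_rot: [0.041, 0.999, -0.0, -0.0]
wrist_force: [0.9, 0.6, -1.7]
finger_gap: 0.0178
gripper_force: 29.8
```

```bash
python3 - <<'E'
from h import *
s=bot.get_state(); print(s["eef_pos"],s["wrist_force"])
ims=[]
for n in("side","scene","wrist"):
    im,c=grab(n); ims.append(im);cv2.imwrite(f"pics/{n}5.png",im)
cv2.imwrite("pics/in.png",np.hstack([cv2.resize(ims[0][235:385,200:320],(400,500)),cv2.resize(ims[2][0:300,160:400],(400,500))]))
E
```

```text
[0.56298552 0.17217921 0.2282861 ] [ 0.93964889  0.5855753  -1.7182469 ]
```

View pics/in.png

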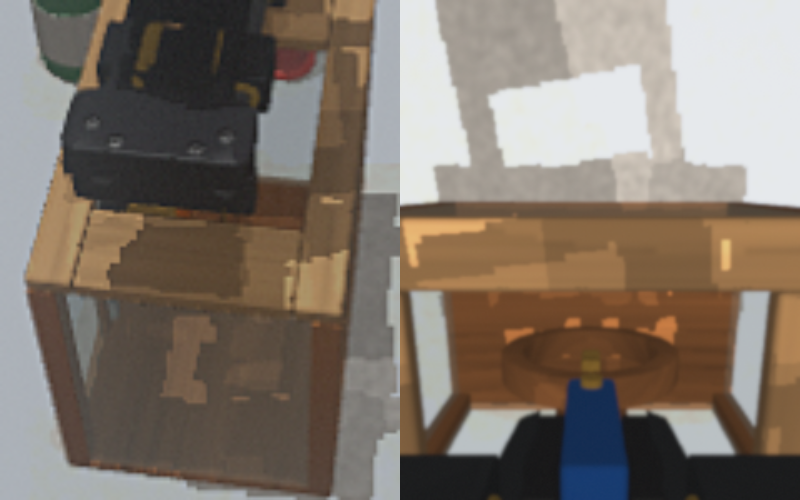

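move_arm --hand '[0,0,0,0,0]' --translation '[[0.3,-0.02,0],[0.3,-0.03,0],[0.2,-0.02,0],[0,0,0],[0,0,0]]' --angular '[[0,0,0],[0,0,0],[0,0,0],[0,0,0],[0,0,0]]'

```text
clock: 11.25
eef_pos: [0.5708, 0.1716, 0.2284]
tool_rot: [0.041, 0.999, 0.0, -0.0]
wrist_force: [-3.0, 0.1, 0.1]
finger_gap: 0.0175
gripper_force: 29.8
```

move_arm --hand '[0,0,0,0,0]' --translation '[[0.2,-0.02,0],[0.2,-0.02,0],[0.15,-0.01,0],[0,0,0],[0,0,0]]' --angular '[[0,0,0],[0,0,0],[0,0,0],[0,0,0],[0,0,0]]'

```text
clock: 11.88
eef_pos: [0.5764, 0.1709, 0.2284]
tool_rot: [0.041, 0.999, -0.0, -0.0]
wrist_force: [-4.8, -0.6, -0.7]
finger_gap: 0.0178
gripper_force: 29.9
```

move_arm --hand '[0,0,0,0,0]' --translation '[[0,0,-0.3],[0,0,-0.3],[0,0,-0.3],[0,0,-0.2],[0,0,0]]' --angular '[[0,0,0],[0,0,0],[0,0,0],[0,0,0],[0,0,0]]'

```text
clock: 12.5
eef_pos: [0.5763, 0.171, 0.2171]
tool_rot: [0.041, 0.999, -0.0, -0.0]
wrist_force: [-6.0, 0.7, -0.8]
finger_gap: 0.0182
gripper_force: 29.9
```

Eye at about 108.5 mm, no contact with the bar yet; continue slowly.

move_arm --hand '[0,0,0,0]' --translation '[[0,0,-0.15],[0,0,-0.15],[0,0,-0.1],[0,0,0]]' --angular '[[0,0,0],[0,0,0],[0,0,0],[0,0,0]]'

```text
clock: 13.0
eef_pos: [0.5764, 0.171, 0.2134]
tool_rot: [0.041, 0.999, 0.0, -0.0]
wrist_force: [-4.4, 0.6, 0.7]
finger_gap: 0.0177
gripper_force: 29.9
```

move_arm --hand '[0,0,0,0]' --translation '[[0,0,-0.1],[0,0,-0.1],[0,0,-0.1],[0,0,0]]' --angular '[[0,0,0],[0,0,0],[0,0,0],[0,0,0]]'

```text
clock: 13.5
eef_pos: [0.5764, 0.171, 0.2104]
tool_rot: [0.041, 0.999, -0.0, -0.0]
wrist_force: [-3.8, 0.5, 1.5]
finger_gap: 0.0178
gripper_force: 29.9
```

move_arm --hand '[0,0,0]' --translation '[[0,0,-0.1],[0,0,-0.1],[0,0,0]]' --angular '[[0,0,0],[0,0,0],[0,0,0]]'

```text
clock: 13.88
eef_pos: [0.5764, 0.171, 0.2084]
tool_rot: [0.041, 0.999, -0.0, -0.0]
wrist_force: [-4.1, 0.6, 0.4]
finger_gap: 0.0178
gripper_force: 29.9
```

move_arm --hand '[0,0,0]' --translation '[[0,0,-0.1],[0,0,-0.1],[0,0,0]]' --angular '[[0,0,0],[0,0,0],[0,0,0]]'

```text
clock: 14.25
eef_pos: [0.5764, 0.171, 0.2064]
tool_rot: [0.041, 0.999, -0.0, -0.0]
wrist_force: [-4.3, -0.1, 0.7]
finger_gap: 0.0179
gripper_force: 29.9
```

move_arm --hand '[0,0,0]' --translation '[[0,0,-0.1],[0,0,-0.1],[0,0,0]]' --angular '[[0,0,0],[0,0,0],[0,0,0]]'

```text
clock: 14.62
eef_pos: [0.5764, 0.171, 0.2043]
tool_rot: [0.041, 0.999, -0.0, -0.0]
wrist_force: [-4.5, 0.8, 0.5]
finger_gap: 0.0175
gripper_force: 29.9
```

Eye ~95.7 mm.

move_arm --hand '[0,0,0]' --translation '[[0,0,-0.1],[0,0,-0.1],[0,0,0]]' --angular '[[0,0,0],[0,0,0],[0,0,0]]'

```text
clock: 15.0
eef_pos: [0.5766, 0.171, 0.2029]
tool_rot: [0.041, 0.999, 0.0, 0.0]
wrist_force: [-6.6, -0.0, 3.7]
finger_gap: 0.0178
gripper_force: 29.9
```

move_arm --hand '[0,0,0]' --translation '[[0,0,-0.1],[0,0,-0.1],[0,0,0]]' --angular '[[0,0,0],[0,0,0],[0,0,0]]'

```text
clock: 15.38
eef_pos: [0.5765, 0.171, 0.2011]
tool_rot: [0.041, 0.999, 0.0, 0.0]
wrist_force: [-6.7, 0.9, 5.9]
finger_gap: 0.0178
gripper_force: 29.9
```

move_arm --hand '[0,0,0]' --translation '[[0,0,-0.1],[0,0,-0.1],[0,0,0]]' --angular '[[0,0,0],[0,0,0],[0,0,0]]'

```text
clock: 15.75
eef_pos: [0.5765, 0.171, 0.1991]
tool_rot: [0.041, 0.999, 0.0, 0.0]
wrist_force: [-6.1, -0.1, 6.1]
finger_gap: 0.0177
gripper_force: 29.9
```

move_arm --hand '[0,0]' --translation '[[0,0,-0.1],[0,0,0]]' --angular '[[0,0,0],[0,0,0]]'

```text
clock: 16.0
eef_pos: [0.5765, 0.171, 0.1981]
tool_rot: [0.041, 0.999, 0.0, 0.0]
wrist_force: [-6.1, -0.0, 5.5]
finger_gap: 0.0174
gripper_force: 29.9
```

move_arm --hand '[0,0]' --translation '[[0,0,-0.05],[0,0,0]]' --angular '[[0,0,0],[0,0,0]]'

```text
clock: 16.25
eef_pos: [0.5766, 0.171, 0.1977]
tool_rot: [0.041, 0.999, 0.0, 0.0]
wrist_force: [-6.1, 1.9, 5.6]
finger_gap: 0.0178
gripper_force: 29.9
```

move_arm --hand '[0,0]' --translation '[[0,0,-0.05],[0,0,0]]' --angular '[[0,0,0],[0,0,0]]'

```text
clock: 16.5
eef_pos: [0.5766, 0.171, 0.1972]
tool_rot: [0.041, 0.999, 0.0, 0.0]
wrist_force: [-6.1, 0.1, 6.6]
finger_gap: 0.0178
gripper_force: 29.9
```

move_arm --hand '[0,0]' --translation '[[0,0,-0.05],[0,0,0]]' --angular '[[0,0,0],[0,0,0]]'

```text
clock: 16.75
eef_pos: [0.5766, 0.171, 0.1971]
tool_rot: [0.041, 0.999, 0.0, 0.001]
wrist_force: [-7.5, 0.6, 8.6]
finger_gap: 0.0181
gripper_force: 29.9
```

move_arm --hand '[0,0,0]' --translation '[[0,0,-0.05],[0,0,0],[0,0,0]]' --angular '[[0,0,0],[0,0,0],[0,0,0]]'

```text
clock: 17.12
eef_pos: [0.5767, 0.171, 0.197]
tool_rot: [0.041, 0.999, 0.0, 0.001]
wrist_force: [-8.6, 0.5, 11.3]
finger_gap: 0.0175
gripper_force: 29.9
```

move_arm --hand '[0,0,0,0,0]' --translation '[[0,0,0.06],[-0.1,0.01,0],[-0.1,0.01,0],[-0.1,0.01,0],[0,0,0]]' --angular '[[0,0,0],[0,0,0],[0,0,0],[0,0,0],[0,0,0]]'

```text
clock: 17.75
eef_pos: [0.5745, 0.1711, 0.1971]
tool_rot: [0.041, 0.999, 0.0, 0.002]
wrist_force: [-1.2, -0.6, 6.2]
finger_gap: 0.0176
gripper_force: 29.9
```

move_arm --hand '[0.24,0.28,0.35,0.4,0.4,0.4]' --translation '[[0,0,0],[0,0,0],[0,0,0],[0,0,0],[0,0,0],[0,0,0]]' --angular '[[0,0,0],[0,0,0],[0,0,0],[0,0,0],[0,0,0],[0,0,0]]'

```text
clock: 18.5
eef_pos: [0.5735, 0.1713, 0.1961]
tool_rot: [0.041, 0.999, 0.0, 0.0]
wrist_force: [-0.0, 0.6, -0.3]
finger_gap: 0.0354
gripper_force: 0.0
```

```bash
python3 - <<'E'
from h import *
s=bot.get_state(); print(s["eef_pos"],s["wrist_force"],s["gripper_force"],s["finger_gap"])
ims=[]
for n in("side","scene","wrist"):
    im,c=grab(n); ims.append(im);cv2.imwrite(f"pics/{n}6.png",im)
cv2.imwrite("pics/rel.png",np.hstack([cv2.resize(ims[1][200:340,270:420],(400,373)),cv2.resize(ims[2][100:380,135:435],(400,373))]))
E
```

```text
[0.57349546 0.17128259 0.19610796] [-0.00731733  0.61456114 -0.31956307] 0.0 0.03540393943449329
```

View pics/rel.png

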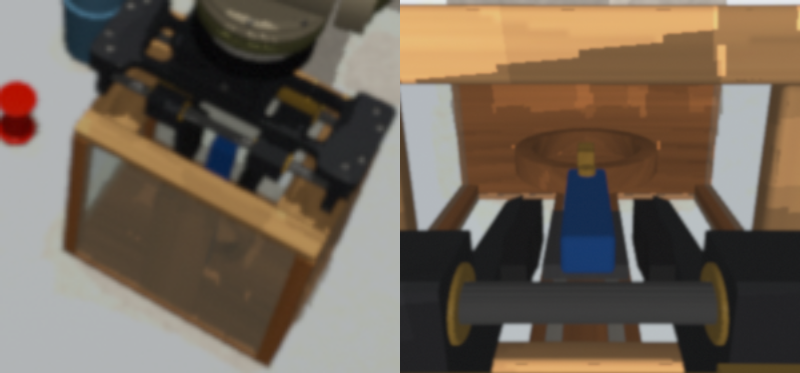

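move_arm --hand '[0.4,0.4,0.4,0.4,0.4,0.4,0.4]' --translation '[[0,0,0.5],[0,0,2],[0,0,3],[0,0,3],[0,0,3],[0,0,1],[0,0,0]]' --angular '[[0,0,0],[0,0,0],[0,0,0],[0,0,0],[0,0,0],[0,0,0],[0,0,0]]'

```text
clock: 19.52
eef_pos: [0.5734, 0.1713, 0.321]
tool_rot: [0.041, 0.999, 0.0, 0.0]
wrist_force: [0.4, -0.4, 0.2]
finger_gap: 0.035
gripper_force: 0.0
```

```bash
python3 - <<'E'
from h import *
t=np.load("cab.npy"); ex=np.array([t[2],t[3]]);ey=np.array([-t[3],t[2]]);t=t[:2]
im,c=grab("wrist"); hsv=cv2.cvtColor(im,cv2.COLOR_BGR2HSV)
b=cv2.inRange(hsv,(105,150,40),(130,255,255))
k=max(cv2.findContours(b,0,1)[0],key=cv2.contourArea); print(cv2.boundingRect(k),cv2.approxPolyDP(k,3,True)[:,0].tolist())
P=lambda x,y,z:proj(c,np.r_[t+ex*x/1e3+ey*y/1e3,z/1e3]).round(1).tolist()
z0=18.4
print("expected stem top",[P(13+a,d,z0+144) for a,d in((-7,-9),(-7,9),(7,9),(7,-9))],"stem foot front",P(6,-9,z0+80),P(6,9,z0+80))
E
```

```text
(265, 185, 22, 30) [[268, 185], [266, 214], [284, 214], [282, 185]]
expected stem top [[263.5, 200.2], [285.5, 200.1], [285.4, 216.4], [263.7, 216.4]] stem foot front [265.8, 183.1] [283.5, 183.0]
```

```bash
python3 -c "
from bench import bot
print(bot.close_job())"
```

```text
the job is handed in; nothing more can be done
None
```

The hoop is on the brass hook, pressed to its stop and released; measured in the last wrist picture it stands upright and in place, no verdict came back at hand-in (clock about 19.5 s), and I viewed 11 pictures, one over the limit of 10.

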